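Finish the alternating stack of hub flanges

TASK

Finish the stack of hub flanges begun on the plywood board, turned alternately so that they pack tight: onto the flange standing hub down there, set the matching flange that lies hub up, flat face to flat face, and on top of that the matching one that stands hub down, hub to hub. Centre them over one another and set them down gently rather than letting them fall; leave the small flange and the plain spacer disc where they lie.

Things in the scene. Friction and masses are not known exactly. Their poses are not given: they have to be found in the camera images.
- base_flange_center (a point): The base flange, loose on a fixed plywood board (180 x 180 x 12 mm): steel, hat-shaped: flange 62 mm across, 12 mm thick; hub 38 mm across, 30 mm long; 42 mm tall, 0.45 kg. Bore and bolt holes are only marks. It stands hub down, its flat 62 mm face on top; leave it on the board. Point: on its axis, half-way up (21 mm); z up.
- up_flange_center (a point): The first flange to stack, same size as the base flange, lying hub up on the bench: steel, hat-shaped: flange 62 mm across, 12 mm thick; hub 38 mm across, 30 mm long; 42 mm tall, 0.45 kg. Bore and bolt holes are only marks. Its 62 mm flange is at the bottom (0 to 12 mm), its 38 mm hub stands above it (12 to 42 mm). Point: on its axis, half-way up (21 mm); z up.
- down_flange_center (a point): The second flange to stack, same size, standing hub down on the bench: steel, hat-shaped: flange 62 mm across, 12 mm thick; hub 38 mm across, 30 mm long; 42 mm tall, 0.45 kg. Bore and bolt holes are only marks. Its 38 mm hub is at the bottom (0 to 30 mm), its 62 mm flange on top (30 to 42 mm). Point: on its axis, half-way up (21 mm); z up.
- small_flange_center (a point): Bystander, to be left alone: a smaller steel hub flange lying hub up, flange 44 mm in diameter and 8 mm thick, hub 22 mm in diameter, 28 mm tall in all, 0.12 kg. The point is on its axis, half-way up (14 mm).
- spacer_center (a point): Bystander, to be left alone: a plain flat steel spacer disc, 62 mm in diameter and 12 mm thick, without a hub, 0.25 kg. The point is its centre, 6 mm up.
Things that resemble listed ones, but are neither listed nor needed, are in the scene too. What is shaped like the part that bears down_flange_center but turquoise or yellow is not meant.

How it is judged:
By the outcome, as a careful person would: the job done as asked, in the order asked, and still so for the second after the job is handed in, with the robot touching nothing.
It also fails if it takes over 54 s, if anything falls off the work surface, if the arm or the gripper's body presses on something with over 40 N, if the wrist force passes 120 N, or if a joint passes its speed limit or range.

ROBOT

A 6-joint arm with a two-finger parallel gripper is mounted at the origin on the work surface. World frame = base frame: x ahead of the robot, y to its left, z up, the work surface at z = 0. Lengths are in m, angles in degrees, forces in N, time in s.
With the tool pointing down it reaches from about 0.35 to 0.975 m from the base axis. Payload 17.4 kg.
Tool frame: the origin (TCP) lies midway between the tips of the shut fingers; the grasp point (between the pads) lies bot.pinch_z behind it (bot.pinch_z is the distance from the TCP to the grasp point, in m); z points along the fingers, y is the direction in which the jaws open and shut (so a half turn about z gives the same grasp; the last joint's range is limited). The gripper opens to 85 mm and grips with 20 to 120 N. Pads are 22 mm wide; open, the fingers measure 114 mm over their backs; the gripper's body (76 mm by 85 mm) begins 54 mm behind the grasp point. The pads swing forward as they close: fully open they stand 13 mm farther back than shut.
Start: joints at [-66.051, 6.646, 82.598, -0, 90.757, -2.166], TCP at [0.297, -0.606, 0.231] pointing down, gripper open.
Joint ranges: [-162.19, 162.19], [-47.58, 125.68], [4.15, 143.07], [-65.23, 245.23], [0.69, 171.88], [-170.13, 170.13]. Speed limits (degrees/s): [108.29, 108.29, 127.2, 180, 180, 180].

INTERFACE

Orientations are given as [roll, pitch, yaw] about the fixed x, y, z axes, in that order (R = Rz(yaw) Ry(pitch) Rx(roll)).
In Python, from cell import bot gives the robot as it stands. The module is installed in compiled form; this text tells all that it offers. Calls block until the motion is done:
- bot.move_pose(position, orientation): joint-space move of the TCP to a pose.
- bot.move_linear(position, orientation=None, speed=0.15): straight line of the TCP; orientation=None keeps the orientation; speed is the mean speed in m/s.
- bot.goto_joints(angles): joint-space move.
- bot.set_gripper(opening, newtons=None): opening from 0.0 (shut) to 1.0 (fully open); newtons is the grip in N (None keeps the last); returns when the fingers have stopped.
- bot.wait(seconds).
- bot.ik(position, orientation): joint angles nearest the present ones, or None.
- bot.observe(): the state.
- bot.read_camera(name): name is "scene" or "top"; returns a dict with "pixels" (480x640x3 uint8, red, green, blue), "depth" (480x640 float32, m along the optical axis (not along the pixel's ray), 0 where there is no reading), "vertical_fov" (degrees; the focal length in pixels is half the picture's height over the tangent of half this angle, whatever the lens; pixels are square), "cx", "cy" (the principal point, pixels), "rvec" (rotation vector, rad) and "tvec" (3), from world to camera coordinates, as OpenCV has them. Camera axes: x right, y down, z forward; pixel columns grow to the right and rows downward; lengths in m; the calibration is good to about 2 mm. A picture is of the moment at which its call begins.
A pose or a line that the arm cannot do raises bot.Unreachable and nothing moves.
- bot.sign_off(): hands the job in, once; it reports no verdict.
The state is a dict: "clock": time; "qpos": joint angles; "joint_velocities": joint speeds; "joint_efforts": joint torques, N m; "tcp_pos": TCP position; "ee_rot": TCP orientation; "contact_force": force on the tool from outside, world axes, zero at the start; "torque": the same for the moment, N m; "gripper_width": opening from 0.0 (shut) to 1.0 (fully open).
Only numpy, scipy, OpenCV 4.12 (cv2) and the standard library are available. Lean on these libraries where they do the work, as an engineer would, in place of code of your own. Each camera call takes 0.05 s, during which the arm holds its last target.

## Working session

There is one attempt and no reset: what is moved stays moved. The work goes in short steps, each a Python script; the robot and the scene stay as the last script left them, time stands still between calls to the robot, and variables do not carry over. Pictures are saved under pics/ and viewed, and the job is handed in when it is done.

```bash
mkdir -p pics; cat > h.py <<'E'
import numpy as np, cv2
from cell import bot
def cam(n):
    c=bot.read_camera(n); np.savez('%s.npz'%n,**c); return c
def load(n): return dict(np.load('%s.npz'%n))
def cloud(c):
    f=240/np.tan(np.radians(float(c['vertical_fov']))/2)
    d=c['depth']; v,u=np.mgrid[0:480,0:640]
    P=np.stack([(u-c['cx'])*d/f,(v-c['cy'])*d/f,d],-1)
    R,_=cv2.Rodrigues(np.array(c['rvec'],float))
    W=(P-np.array(c['tvec']).ravel())@R
    W[d<=0]=np.nan
    return W
E
python3 - <<'E'
from h import *
for n in('scene','top'):
    c=cam(n); cv2.imwrite(f'pics/{n}0.png',c['pixels'][...,::-1]); print(n,c['vertical_fov'],c['cx'],c['cy'],c['rvec'],c['tvec'],(c['depth']>0).mean(), [k for k in c])
print(bot.observe(),bot.pinch_z)
E
```

```text
scene 51.484777477622735 315.069639180079 233.3061538039503 [ 2.36097459  1.23262445 -0.32222992] [-0.27723941 -0.40550619  1.06641535] 0.9958072916666667 ['pixels', 'depth', 'vertical_fov', 'cx', 'cy', 'rvec', 'tvec']
top 56.951335829683146 315.0583262747236 232.15574620685877 [ 2.20360162 -2.15944637  0.09569617] [-0.08127568  0.57156411  0.87412964] 0.9958333333333333 ['pixels', 'depth', 'vertical_fov', 'cx', 'cy', 'rvec', 'tvec']
{'clock': 0.1, 'qpos': array([-6.60513958e+01,  6.67116172e+00,  8.26318737e+01, -6.74513108e-04,
        9.07562612e+01, -2.16474285e+00]), 'joint_velocities': array([ 0.01440638, -0.01229852, -0.09813825,  0.01010335, -0.07636938,
       -0.11525389]), 'joint_efforts': array([ 3.30577852e-03, -7.33666205e+01, -6.33789325e+01,  1.20163299e-04,
        5.25246331e-03, -1.28793769e-05]), 'tcp_pos': array([ 0.29703098, -0.605944  ,  0.23063901]), 'ee_rot': array([-1.79940720e+02, -1.56582255e-03,  2.61133377e+01]), 'contact_force': array([ 0.83801757,  0.09439134, -0.31011889]), 'torque': array([-3.79917375e-05,  1.14973038e-02,  2.21370396e-02]), 'gripper_width': 0.9985861903013606} 0.0187
```

View pics/scene0.png

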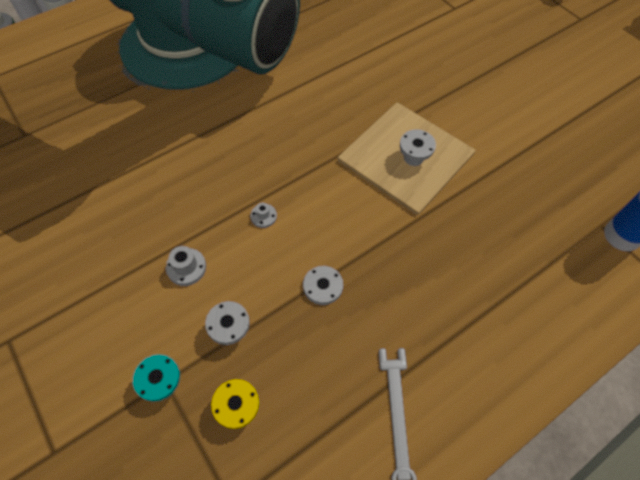

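View pics/top0.png

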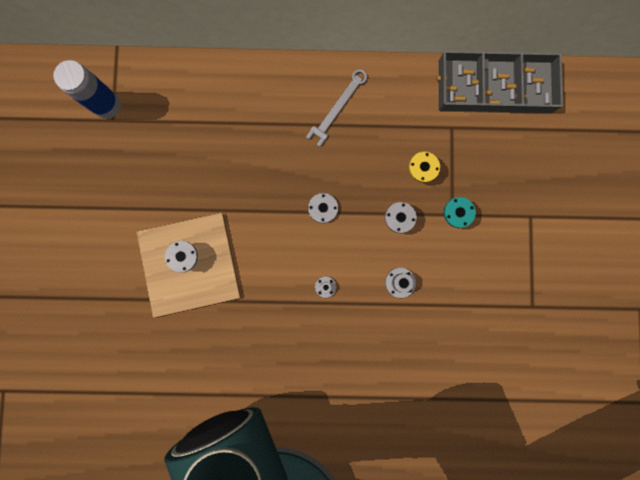

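Candidates in the top view:
- (401,217) grey, casts a tall shadow
- (323,208) grey, low: probably the spacer
- (460,212) turquoise and (425,167) yellow: both excluded by colour
- (402,283) grey, hub up; (326,287) is the small flange
- (181,256) the base, on the board

I'll check heights and look at a close crop.

```bash
cat >> h.py <<'E'
def measure(c,seed,zlo,zhi,rad=0.045):
    """axis by circle fit (minEnclosing + centroid) of points in height band near seed xy"""
    W=cloud(c); m=(W[...,2]>zlo)&(W[...,2]<zhi)&(np.hypot(W[...,0]-seed[0],W[...,1]-seed[1])<rad)
    p=W[m]; (cx,cy),r=cv2.minEnclosingCircle(p[:,:2].astype(np.float32))
    return dict(n=len(p),z=np.median(p[:,2]).round(4),mean=p[:,:2].mean(0).round(4),mec=(round(cx,4),round(cy,4)),r=round(r,4))
E
python3 - <<'E'
from h import *
t=load('top');s=load('scene')
W=cloud(t)
for n,(u,v) in dict(base=(181,256),up=(402,283),down=(401,217),spacer=(323,208),small=(326,287),turq=(460,212),yel=(425,167),board=(150,300),bench=(280,250)).items():
    p=np.nanmedian(W[v-2:v+3,u-2:u+3].reshape(-1,3),0); print(n,p.round(4))
    if n in('board','bench'):continue
    z=p[2]
    for k,c in(('top',t),('scene',s)):
        print('   ',k,measure(c,p,z-.006,z+.006))
        if n=='up': print('   flange',k,measure(c,p,.006,.018))
ims=[cv2.resize(t['pixels'][180:310,290:490],None,fx=4,fy=4,interpolation=2)[...,::-1]]
cv2.imwrite('pics/crop.png',ims[0])
E
```

```text
base [0.5186 0.1907 0.0531]
    top {'n': 801, 'z': np.float64(0.0529), 'mean': array([0.5178, 0.191 ]), 'mec': (0.5176, 0.1915), 'r': 0.0313}
    scene {'n': 871, 'z': np.float64(0.0557), 'mean': array([0.5228, 0.1894]), 'mec': (0.5213, 0.1916), 'r': 0.0319}
up [ 0.4745 -0.2433  0.0421]
    top {'n': 292, 'z': np.float64(0.041), 'mean': array([ 0.4745, -0.2464]), 'mec': (0.4745, -0.2465), 'r': 0.0189}
   flange top {'n': 400, 'z': np.float64(0.0112), 'mean': array([ 0.475 , -0.2426]), 'mec': (0.4743, -0.2464), 'r': 0.031}
    scene {'n': 472, 'z': np.float64(0.0436), 'mean': array([ 0.4793, -0.2467]), 'mec': (0.4781, -0.2471), 'r': 0.0198}
   flange scene {'n': 590, 'z': np.float64(0.0136), 'mean': array([ 0.4888, -0.2477]), 'mec': (0.4785, -0.2468), 'r': 0.0317}
down [ 0.6056 -0.2408  0.0408]
    top {'n': 746, 'z': np.float64(0.0409), 'mean': array([ 0.6048, -0.2403]), 'mec': (0.6049, -0.2406), 'r': 0.0311}
    scene {'n': 1447, 'z': np.float64(0.0437), 'mean': array([ 0.6097, -0.2409]), 'mec': (0.608, -0.2402), 'r': 0.0317}
spacer [ 0.6244 -0.0852  0.0114]
    top {'n': 686, 'z':
[... 382 characters left out ...]
2, 'z': np.float64(0.0296), 'mean': array([ 0.4673, -0.0943]), 'mec': (0.4655, -0.0938), 'r': 0.0116}
turq [ 0.6181 -0.3586  0.0413]
    top {'n': 754, 'z': np.float64(0.041), 'mean': array([ 0.6173, -0.3587]), 'mec': (0.6175, -0.3592), 'r': 0.0318}
    scene {'n': 1710, 'z': np.float64(0.0436), 'mean': array([ 0.6224, -0.3591]), 'mec': (0.6209, -0.3591), 'r': 0.0314}
yel [ 0.7078 -0.2891  0.0412]
    top {'n': 729, 'z': np.float64(0.0409), 'mean': array([ 0.7087, -0.288 ]), 'mec': (0.7093, -0.2887), 'r': 0.0313}
    scene {'n': 1790, 'z': np.float64(0.0436), 'mean': array([ 0.7132, -0.2885]), 'mec': (0.7122, -0.2885), 'r': 0.0314}
board [0.4291 0.2626 0.009 ]
bench [ 0.5364  0.0024 -0.0016]
```

View pics/crop.png

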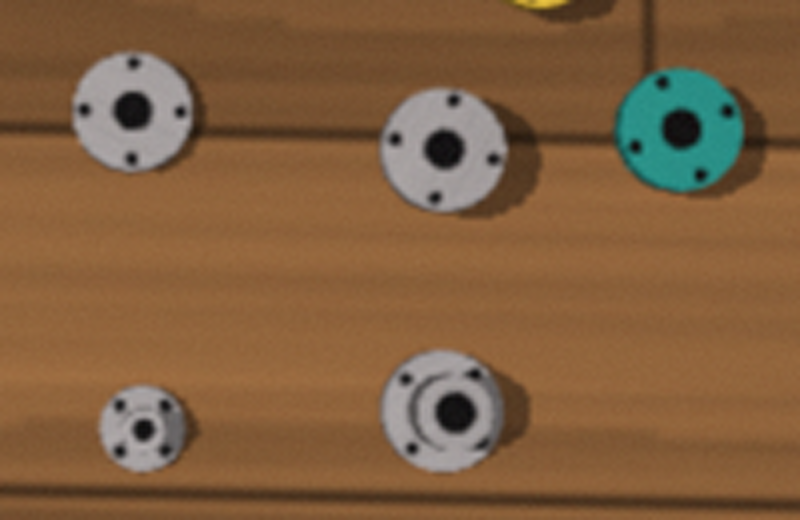

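The crop shows that the grey part at (401,217) in the top view is hub-down: its top is at 41 mm with r = 31 mm, so it is the down flange. (323,208) is the 12 mm spacer, and (402,283) is the hub-up flange. The cameras disagree by about 3.5 mm in x but agree in y to within about 1 mm. With the jaws along y, they centre the part in y, and the x bias is the same at pick and place, so it cancels.

```bash
cat >> h.py <<'E'
UP=np.array([.4763,-.2467]);DN=np.array([.6065,-.2404]);BASE=np.array([.5195,.1915]);O=[180,0,0]
def st(l=''):
    o=bot.observe(); print(l,'t',round(o['clock'],2),'tcp',o['tcp_pos'].round(4),'rot',o['ee_rot'].round(2),'F',o['contact_force'].round(1),'g',round(o['gripper_width'],3)); return o
E
python3 - <<'E'
from h import *
for p in ([*UP,.16],[*UP,.014],[*BASE,.25],[*BASE,.07],[*DN,.2],[*DN,.02]):
    for yaw in(0,180):
        print(p,yaw,bot.ik(p,[180,0,yaw]))
bot.move_pose([*UP,.12],O); st()
bot.move_linear([*UP,.016],speed=.1); st()
bot.set_gripper(.3,60); st('grip')
c=cam('scene'); cv2.imwrite('pics/g1.png',c['pixels'][180:340,80:300][...,::-1].repeat(3,0).repeat(3,1))
E
```

```text
[np.float64(0.4763), np.float64(-0.2467), 0.16] 0 [-3.01067682e+01 -9.20971806e+00  1.04822118e+02 -2.54444375e-14
  8.43875997e+01  5.98932318e+01]
[np.float64(0.4763), np.float64(-0.2467), 0.16] 180 [ -30.10676815   -9.20971806  104.82211831    0.           84.38759975
 -120.10676815]
[np.float64(0.4763), np.float64(-0.2467), 0.014] 0 [-3.01067682e+01 -2.09669336e+00  1.12577353e+02 -2.54444375e-14
  6.95193406e+01  5.98932318e+01]
[np.float64(0.4763), np.float64(-0.2467), 0.014] 180 [ -30.10676815   -2.09669336  112.57735275    0.           69.51934061
 -120.10676815]
[np.float64(0.5195), np.float64(0.1915), 0.25] 0 [ 1.75953233e+01 -8.80328044e+00  9.61120162e+01 -2.54444375e-14
  9.26912642e+01  1.07595323e+02]
[np.float64(0.5195), np.float64(0.1915), 0.25] 180 [ 17.59532326  -8.80328044  96.11201623   0.          92.6912642
 -72.40467674]
[np.float64(0.5195), np.float64(0.1915), 0.07] 0 [ 1.75953233e+01 -3.23731204e+00  1.08009008e+02 -2.54444375e-14
  7.52283039e+01  1.07595323e+02]
[np.float64(0.5195), np.float64(0.1915), 0.07] 180 [ 17.59532326  -3.23731204 108.00900817   0.
[... 226 characters left out ...]
 0.2] 180 [ -23.86205578    4.41353652   87.88726554    0.           87.69919795
 -113.86205578]
[np.float64(0.6065), np.float64(-0.2404), 0.02] 0 [-2.38620558e+01  1.14981791e+01  9.74464993e+01 -2.54444375e-14
  7.10553217e+01  6.61379442e+01]
[np.float64(0.6065), np.float64(-0.2404), 0.02] 180 [ -23.86205578   11.49817907   97.44649926    0.           71.05532167
 -113.86205578]
 t 1.64 tcp [ 0.4763 -0.2474  0.1203] rot [ 1.7998e+02 -2.0000e-02 -1.0000e-02] F [ 0.7 -0.8 -0.3] g 0.996
 t 2.83 tcp [ 0.4767 -0.2469  0.0167] rot [ 1.7997e+02 -5.0000e-02  0.0000e+00] F [ 0.6 -0.2  0.1] g 1.002
grip t 3.34 tcp [ 0.4765 -0.2467  0.0165] rot [ 1.8e+02 -2.0e-02  0.0e+00] F [-1.4  2.5  6.1] g 0.423
```

View pics/g1.png

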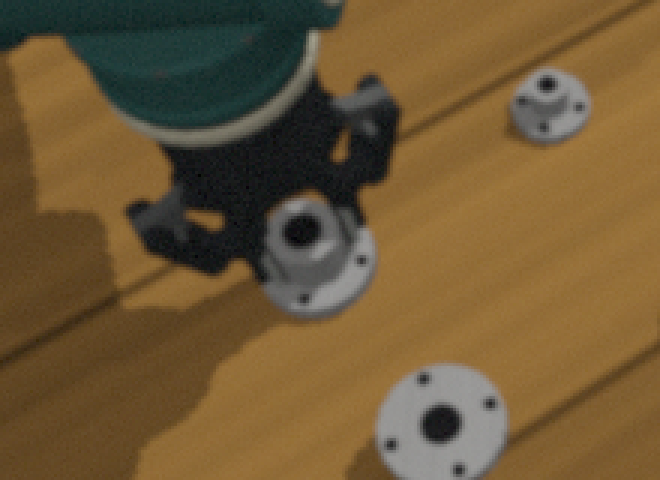

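The pads hold the hub at crop (305,240), and the width of 0.423 (about 36–38 mm) fits it. Now lift and carry it to the board.

```bash
python3 - <<'E'
from h import *
bot.move_linear([*UP,.15],speed=.12); st('lift')
bot.move_pose([*BASE,.15],O); st('over')
bot.move_linear([*BASE,.082],speed=.08); bot.wait(.2); st('near')
c=cam('scene'); cv2.imwrite('pics/n1.png',c['pixels'][60:220,310:530][...,::-1].repeat(3,0).repeat(3,1))
E
```

```text
lift t 4.66 tcp [ 0.476  -0.2465  0.149 ] rot [-1.7996e+02  7.0000e-02  0.0000e+00] F [-0.5  0.  -4.8] g 0.429
over t 6.28 tcp [0.5198 0.1907 0.15  ] rot [ 1.7998e+02 -0.0000e+00 -5.0000e-02] F [-0.7  0.4 -4.8] g 0.426
near t 7.47 tcp [0.5197 0.1916 0.0825] rot [-1.7999e+02 -4.0000e-02  0.0000e+00] F [-0.3 -0.2 -5.3] g 0.426
```

View pics/n1.png

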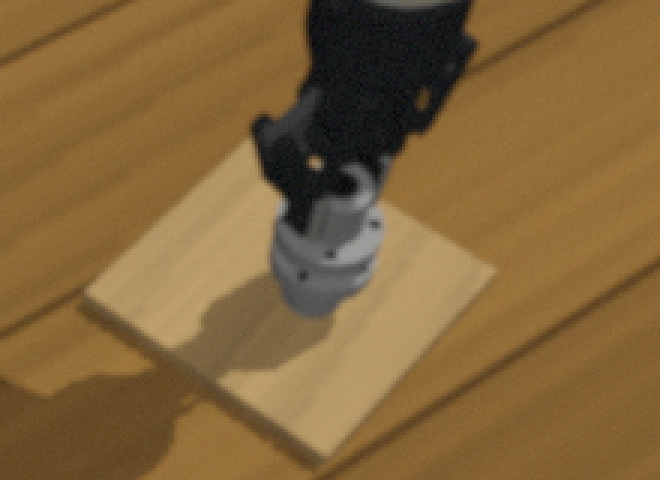

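The flange hangs level above the base at crop (330,215), and the 4.8 N matches its weight. Now lower it in small steps, watching the force.

```bash
cat >> h.py <<'E'
def lower(xy,z,zmin):
    f0=np.mean([bot.observe()['contact_force'][2] for _ in range(1)])
    while z>zmin:
        z-=.0007; bot.move_linear([*xy,z],speed=.02); bot.wait(.08)
        o=bot.observe(); f=o['contact_force'][2]
        if f-f0>3: break
    st('touch f0 %.1f cmd z %.4f'%(f0,z)); return z
E
python3 - <<'E'
from h import *
bot.move_linear([*BASE,.073],speed=.04); bot.wait(.2)
z=lower(BASE,.073,.0685)
bot.set_gripper(1.0); st('open')
bot.move_linear([*BASE,.17],speed=.12); st('clear')
E
```

```text
touch f0 -5.3 cmd z 0.0702 t 9.43 tcp [0.5197 0.1915 0.0706] rot [-1.7999e+02 -4.0000e-02 -0.0000e+00] F [ 0.2 -1.   0.5] g 0.425
open t 9.97 tcp [0.5195 0.1915 0.0702] rot [-180.    0.   -0.] F [-0.  -0.2 -0.6] g 1.002
clear t 10.96 tcp [0.5192 0.1914 0.169 ] rot [1.7998e+02 7.0000e-02 0.0000e+00] F [-0.6 -0.2  0. ] g 1.004
```

```bash
python3 - <<'E'
from h import *
bot.move_pose([*DN,.15],O); st()
t=cam('top');s=cam('scene')
for k,c in(('top',t),('scene',s)):
    print(k,'hub',measure(c,BASE,.088,.104),'fl',measure(c,BASE,.058,.074))
    print(k,'lowflange',measure(c,BASE,.044,.0535))
a=t['pixels'][200:320,130:250][...,::-1].repeat(3,0).repeat(3,1);b=s['pixels'][80:200,350:470][...,::-1].repeat(3,0).repeat(3,1)
cv2.imwrite('pics/s1.png',np.hstack([a,b]))
E
```

```text
t 12.57 tcp [ 0.6067 -0.2394  0.1501] rot [-1.7999e+02 -1.0000e-02  5.0000e-02] F [0.7 0.5 0.5] g 1.005
top hub {'n': 336, 'z': np.float64(0.0949), 'mean': array([0.5175, 0.1898]), 'mec': (0.5178, 0.1906), 'r': 0.0196} fl {'n': 445, 'z': np.float64(0.0649), 'mean': array([0.5171, 0.1835]), 'mec': (0.5179, 0.1902), 'r': 0.0312}
top lowflange {'n': 29, 'z': np.float64(0.0473), 'mean': array([0.5186, 0.1663]), 'mec': (0.5192, 0.1779), 'r': 0.0278}
scene hub {'n': 393, 'z': np.float64(0.0977), 'mean': array([0.5223, 0.188 ]), 'mec': (0.5198, 0.1902), 'r': 0.0201} fl {'n': 536, 'z': np.float64(0.0677), 'mean': array([0.5284, 0.1805]), 'mec': (0.5204, 0.1903), 'r': 0.0316}
scene lowflange {'n': 112, 'z': np.float64(0.049), 'mean': array([0.5366, 0.1737]), 'mec': (0.5259, 0.1868), 'r': 0.0303}
```

View pics/s1.png

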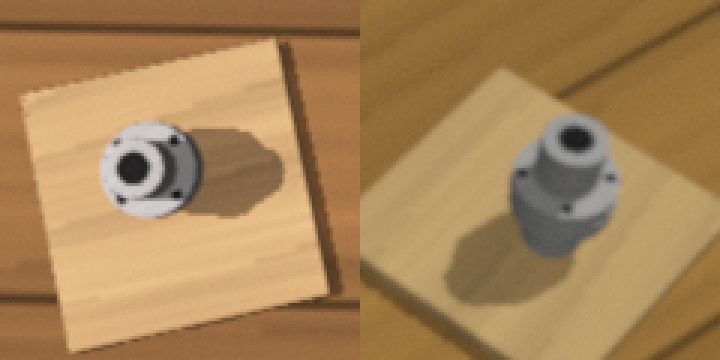

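The flange is seated level: its top reads 94.9 mm from the top camera and 97.7 mm from the scene camera, for 96 mm true. The axis is about 1 mm off the base in y and within 1 mm in x, which is fine. Next is the down flange, gripped by the rim.

```bash
python3 - <<'E'
from h import *
bot.move_linear([*DN,.013],speed=.1); st()
bot.set_gripper(.5,60); st('grip')
c=cam('scene'); cv2.imwrite('pics/g2.png',c['pixels'][230:390,120:340][...,::-1].repeat(3,0).repeat(3,1))
E
```

```text
t 14.19 tcp [ 0.6069 -0.2406  0.0138] rot [ 1.7997e+02 -6.0000e-02  0.0000e+00] F [ 0.1  0.2 -0.3] g 0.996
grip t 14.55 tcp [ 0.6067 -0.2404  0.0139] rot [ 1.7999e+02 -4.0000e-02  0.0000e+00] F [-3.6  2.3  6.7] g 0.703
```

View pics/g2.png

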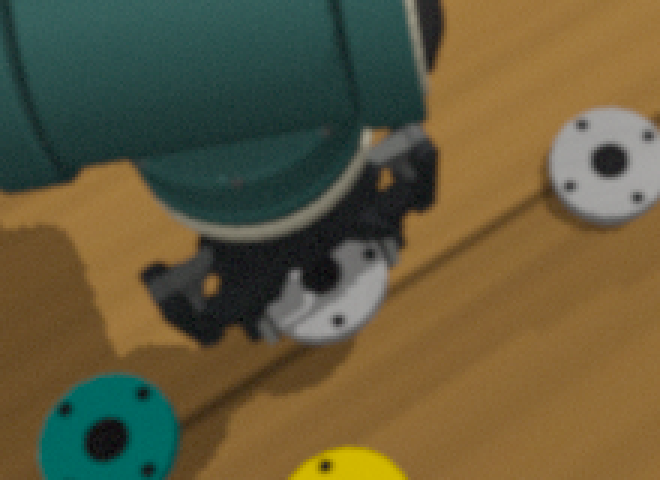

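The pads are on the rim at crop (330,290), and the width of 0.703 (about 60–62 mm) agrees. Now lift it and carry it over the stack.

```bash
python3 - <<'E'
from h import *
T=np.array([.5192,.1918])
bot.move_linear([*DN,.19],speed=.12); st('lift')
bot.move_pose([*T,.19],O); st('over')
bot.move_linear([*T,.120],speed=.08); bot.wait(.2); st('near')
c=cam('scene'); cv2.imwrite('pics/n2.png',c['pixels'][60:220,310:530][...,::-1].repeat(3,0).repeat(3,1))
E
```

```text
lift t 16.23 tcp [ 0.6063 -0.2403  0.1891] rot [-1.7997e+02  7.0000e-02 -0.0000e+00] F [ 0.5  0.1 -5.5] g 0.704
over t 17.84 tcp [0.5196 0.1911 0.19  ] rot [ 1.7999e+02 -1.0000e-02 -5.0000e-02] F [-0.  -0.3 -4.6] g 0.705
near t 19.07 tcp [0.5194 0.1919 0.1205] rot [-1.7999e+02 -4.0000e-02  0.0000e+00] F [ 0.3 -0.6 -5.6] g 0.7
```

View pics/n2.png

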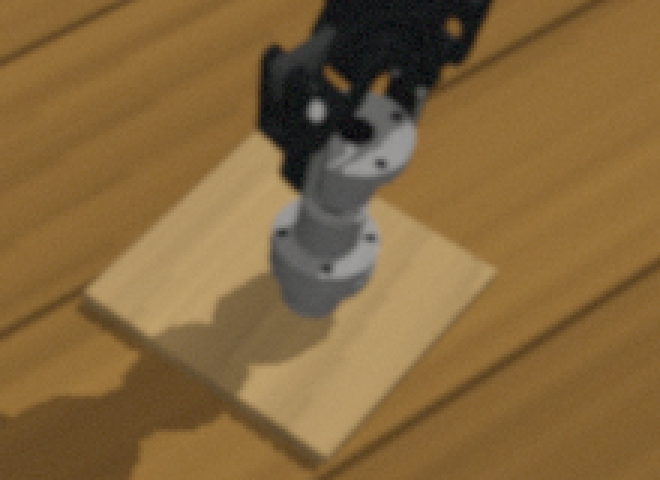

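The flange hangs level over the hub (hub joint at crop (335,205)). Lower it now.

```bash
python3 - <<'E'
from h import *
T=np.array([.5192,.1918])
bot.move_linear([*T,.1125],speed=.04); bot.wait(.2)
z=lower(T,.1125,.1075)
bot.set_gripper(1.0); st('open')
bot.move_linear([*T,.22],speed=.12); st('clear')
bot.move_pose([.5,-.1,.25],O)
t=cam('top');s=cam('scene')
for k,c in(('top',t),('scene',s)):
    print(k,'top',measure(c,BASE,.130,.146),'mid',measure(c,BASE,.058,.074),'base',measure(c,BASE,.044,.0535))
    for n,p,lo,hi in(('small',(.463,-.094),.022,.034),('spacer',(.625,-.085),.006,.018)): print(n,measure(c,p,lo,hi))
a=t['pixels'][200:320,130:250][...,::-1].repeat(3,0).repeat(3,1);b=s['pixels'][80:200,350:470][...,::-1].repeat(3,0).repeat(3,1)
cv2.imwrite('pics/s2.png',np.hstack([a,b])); st()
E
```

```text
touch f0 -5.5 cmd z 0.1097 t 20.98 tcp [0.5193 0.1918 0.11  ] rot [-1.7999e+02 -2.0000e-02  0.0000e+00] F [ 0.5 -0.1 -0.8] g 0.704
open t 21.36 tcp [0.5193 0.1918 0.1099] rot [-1.7999e+02 -2.0000e-02 -0.0000e+00] F [-0.4 -0.2 -0.5] g 0.998
clear t 22.43 tcp [0.519  0.1917 0.219 ] rot [ 1.7998e+02  7.0000e-02 -0.0000e+00] F [-0.5 -0.6 -0.7] g 0.997
top top {'n': 989, 'z': np.float64(0.1369), 'mean': array([0.5178, 0.1902]), 'mec': (0.5181, 0.1907), 'r': 0.0314} mid {'n': 289, 'z': np.float64(0.065), 'mean': array([0.516 , 0.1735]), 'mec': (0.5176, 0.1896), 'r': 0.0306} base {'n': 23, 'z': np.float64(0.0478), 'mean': array([0.5198, 0.1664]), 'mec': (0.5192, 0.1779), 'r': 0.0277}
small {'n': 0, 'z': np.float64(nan), 'mean': array([nan, nan]), 'mec': (0.0, 0.0), 'r': 0.0}
spacer {'n': 225, 'z': np.float64(0.0106), 'mean': array([ 0.642, -0.09 ]), 'mec': (0.6326, -0.0881), 'r': 0.0267}
scene top {'n': 1040, 'z': np.float64(0.1397), 'mean': array([0.5232, 0.1878]), 'mec': (0.5211, 0.1909), 'r': 0.0321} mid {'n': 540, 'z': np.float64(0.0677), 'mean': array([0.5285, 0.1805]), 'mec': (0.5202, 0.1895), 'r': 0.0317} base {'n': 114, 'z': np.float64(0.0491), 'mean': array([0.5359, 0.1737]), 'mec': (0.5245, 0.1886), 'r': 0.0302}
small {'n': 141, 'z': np.float64(0.0293), 'mean': array([ 0.4672, -0.0942]), 'mec': (0.4658, -0.0936), 'r': 0.0113}
spacer {'n': 1182, 'z': np.float64(0.0137), 'mean': array([ 0.6298, -0.0862]), 'mec': (0.6276, -0.0856), 'r': 0.0321}
 t 23.66 tcp [ 0.5003 -0.099   0.2497] rot [-1.7998e+02  2.0000e-02  8.0000e-02] F [-0.1  0.3  0.7] g 0.997
  return _methods._mean(a, axis=axis, dtype=dtype,
  ret = ret.dtype.type(ret / rcount)
h.py:18: RuntimeWarning: Mean of empty slice.
  return dict(n=len(p),z=np.median(p[:,2]).round(4),mean=p[:,:2].mean(0).round(4),mec=(round(cx,4),round(cy,4)),r=round(r,4))
  ret = um.true_divide(
```

View pics/s2.png

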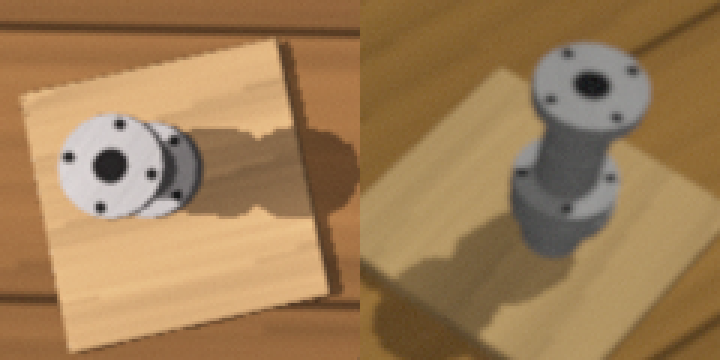

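The stack stands upright, with its top disc at (110,165) in the top-view crop and (592,85) in the scene crop. The top reads 136.9 mm and 139.7 mm, for 138 mm true, and the axes agree to about 1 mm. The bystanders haven't moved.

```bash
python3 -c "
from cell import bot
bot.sign_off()"
```

```text
the job is handed in; nothing more can be done
```

The stack is finished and handed in, at about 24 s on the robot's clock against the 54 s limit. I set the hub-up flange on the base flange, flat face to flat face. I then set the grey hub-down flange on that, hub to hub. Both were lowered in 0.7 mm steps until the force showed contact, then released.

**Last checks:**
- **Height:** the two cameras put the top of the stack at 136.9 and 139.7 mm, either side of the expected 138 mm.
- **Centring:** the first flange sits about 1 mm off the base in y. In x it is level by the top camera and 1 mm off by the scene camera. The top flange is within about 1.5 mm of the first.
- **Bystanders:** the scene camera shows the small flange in place within 0.5 mm and the spacer's measured mean position unchanged. The arm hid the small flange and part of the spacer from the top camera in that last look, so the top camera could not confirm either.
- **Forces:** every wrist force I read was under 10 N.

**Disagreement:** the two cameras differ by about 3.5 mm in x and 2.7 mm in height throughout. I averaged x and y. The same x bias applied at pick and place, so it largely cancelled.

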